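# Shim the stepped stop and hold the sample tile square against it

## Robot

A 6-joint arm with a two-finger parallel gripper is mounted at the origin on the work surface. World frame = base frame: x ahead of the robot, y to its left, z up, the work surface at z = 0. Lengths are in m, angles in rad, forces in N, time in s.
With the tool pointing down it reaches from about 0.35 to 0.875 m from the base axis. Payload 4.2 kg.
Tool frame: the origin (TCP) lies at the very end of the fingers, on their centre line; the grasp point (between the pads) lies 19 mm behind it (robot.grasp_offset is the distance from the TCP to the grasp point, in m); y points along the fingers, x is the direction in which the jaws open and shut, and the axes are right-handed (so a half turn about y gives the same grasp; the last joint's range is limited). The gripper opens to 85 mm and grips with 20 to 120 N. Pads are 22 mm wide; open, the fingers measure 114 mm over their backs; the gripper's body (76 mm by 85 mm) begins 54 mm behind the grasp point. The pads swing forward as they close: fully open they stand 13 mm farther back than shut.
Start: joints at [-0.889, 0.385, 0.008, 0, -1.194, -0.259], TCP at [0.256, -0.57, 0.231] pointing down, gripper open.
Joint ranges: [-3.14, 3.14], [-1.21, 2.06], [-1.07, 1.41], [-3.16, 2.05], [-2.99, -0.16], [-3.1, 3.1]. Speed limits (rad/s): [2.79, 2.79, 3.14, 3.14, 3.14, 3.14].

## Interface

Orientations are given as a unit quaternion [w, x, y, z].
In Python, from rig import robot gives the robot as it stands. Calls block until the motion is done:
- robot.move_ptp(position, orientation): joint-space move of the TCP to a pose.
- robot.line_to(position, vel=0.15, rotation=None, threshold=None): straight line of the TCP; rotation=None keeps the orientation; vel is the mean speed in m/s. With threshold (N) it stops when the force on the tool has changed by that much, and returns True; else False.
- robot.movej(angles): joint-space move.
- robot.move_gripper(opening, force=None): finger opening in m; force is the grip in N (None keeps the last); returns when the fingers have stopped.
- robot.pause(seconds).
- robot.solve_ik(position, orientation): joint angles nearest the present ones, or None.
- robot.get_state(): the state.
- robot.get_image(name): name is "scene" or "top" or "wrist"; returns a dict with "color" (384x512x3 uint8, red, green, blue), "depth" (384x512 float32, m along the optical axis (not along the pixel's ray), 0 where there is no reading), "mtx" (3x3 intrinsics, pixels), "eye" and "rotation" of the camera in the world. Camera axes: x right, y down, z forward; pixel columns grow to the right and rows downward; lengths in m; the calibration is good to about 2 mm. A picture is of the moment at which its call begins.
A pose or a line that the arm cannot do raises robot.IKError and nothing moves.
- robot.job_done(): hands the job in, once; it reports no verdict.
The state is a dict: "clock": time; "joint_pos": joint angles; "qvel": joint speeds; "joint_torque": joint torques, N m; "ee_pos": TCP position; "eef_rot": TCP orientation; "force": force on the tool from outside, world axes, zero at the start; "wrist_torque": the same for the moment, N m; "opening": finger opening in m.
Only numpy, scipy, OpenCV 4.12 (cv2) and the standard library are available. Lean on these libraries where they do the work, as an engineer would, in place of code of your own. Each camera call takes 0.05 s, during which the arm holds its last target.

## Task

Square up the white ceramic sample tile on the aluminium jig plate. Stand the steel spacer (the block with the black grip post) in the gap between the tile and the stop blocks, only on the side where the gap is wide enough for it, and let go of it; then push the tile with the fingers, from its opposite side, until it is flush against both the spacer and the thicker stop block, and finish while holding it there with a steady push of roughly 10 N (anything from a few newtons up to about 25 N is fine). Leave the mouse, the notebook, the dishes and the slide box where they are.

Things in the scene. Friction and masses are not known exactly. Their poses are not given: they have to be found in the camera images.
- plate_mid (a point): Centre of the top face of the jig's fixed aluminium base plate, 180 (x) x 160 (y) x 6 mm, lying on the desk (its top is 6 mm above the desk). Its x axis points from the open near edge of the plate towards the two stop blocks, which stand along its +x edge; z is up. The plate turns at most 0.3 rad from the robot's x axis.
- thick_block_face (a point): Fixed steel stop block, 40 mm deep (x), 66 mm long (y), 16 mm high, standing on the plate. This point is the middle of its front face (the face towards the tile), 8 mm above the plate; axes parallel to the plate's. Front face at x = +46 mm from the plate's centre, middle at y = +33 or -33 mm: it and the thin block stand side by side and change places between episodes.
- thin_block_face (a point): Fixed steel stop block like the other, but only 20 mm deep, so that its front face (this point is its middle, 8 mm above the plate; axes parallel to the plate's) lies 20 mm farther from the tile, at x = +66 mm from the plate's centre, on the other half of the plate (y = -33 or +33 mm). The backs of both blocks are in line. With the spacer against this face, the spacer's front is level with the front of the thick block.
- tile_mid (a point): Centre of the loose white ceramic tile, 54 (x) x 120 (y) x 16 mm thick, about 0.17 to 0.35 kg, lying flat on the plate, up to 0.05 rad askew, its far long edge 8 to 14 mm short of the thick block's face. Its x axis points towards the stop blocks (its near long edge is at x = -27 mm), z up. It slides on the plate when pushed with some 1 to 3 N; pushed near the middle of its near edge it squares itself against the blocks, which do not yield.
- spacer_post (a point): Centre of the black plastic grip post of the loose spacer, 40 mm above the spacer's underside. The foot is a steel block 20 mm thick (x) x 44 mm wide (y) x 20 mm high; the post on top of it is 14 mm (x) x 24 mm (y) and runs from 20 to 60 mm above the underside. Half-turn symmetric, about 0.13 to 0.21 kg. It starts standing upright on the bare desk; z up.
- mouse: Bystander: black computer mouse, about 100 x 60 x 34 mm; origin under its centre.
- notebook: Bystander: spiral notebook, 124 x 166 x 17 mm, with a pen on it; origin under its centre.
- dishes: Bystander: two stacked round glass dishes, 94 mm across, 32 mm high; origin under the centre.
- slide_box: Bystander: closed plastic slide box, 102 x 172 x 35 mm; origin under its centre.
Things that resemble listed ones, but are neither listed nor needed, are in the scene too. Of the things shaped like the part that bears tile_mid, the white one is meant. What is meant by the part that bears plate_mid is not pink, and is the larger of those in its own colour.

How it is judged:
On the way:
1. the spacer stands in the wide gap between the tile and the thin block, released, before the tile is pushed home (y of spacer_post in the frame of thin_block_face between -0.022 and 0.022 m and z of spacer_post in the frame of thin_block_face between 0.029 and 0.0355 m and angle between spacer_post's own z axis and vertical below 0.1 rad and contact force between each of the arm, the fingers and spacer below 0.05 N and x of spacer_post in the frame of thin_block_face between -0.028 and -0.008 m), for 0.2 s.
At the end, for the whole second after the job is handed in: Fingers press the still tile with 2 to 45 N; it lies flat, within 2 mm of flush with the thick block, square to 0.025 rad, sideways within 25 mm of the plate's centre; the spacer stands released on the plate, within 2 mm of the thin block's face and 22 mm of its middle lengthwise (y of spacer_post in the frame of thin_block_face between -0.022 and 0.022 m and z of spacer_post in the frame of thin_block_face between 0.029 and 0.0355 m and angle between spacer_post's own z axis and vertical below 0.1 rad and contact force between each of the arm, the fingers and spacer below 0.05 N and x of spacer_post in the frame of thin_block_face between -0.012 and -0.008 m and x of tile_mid in the frame of plate_mid between 0.017 and 0.021 m and angle between the x axis of tile_mid and the x axis of plate_mid, either way round below 0.025 rad and angle between tile_mid's own z axis and vertical below 0.03 rad and z of tile_mid in the frame of plate_mid below 0.0105 m and y of tile_mid in the frame of plate_mid between -0.025 and 0.025 m and contact force between the fingers and tile between 2 and 45 N and linear speed of tile below 0.01 m/s); the arm keeps its last pose, push and grip.
It fails at once if the mouse is moved more than 25 mm (distance of mouse from where it was at the start of the episode above 0.025 m).
It fails at once if the notebook is moved more than 25 mm (distance of notebook from where it was at the start of the episode above 0.025 m).
It fails at once if the dishes is moved more than 25 mm (distance of dishes from where it was at the start of the episode above 0.025 m).
It fails at once if the slide box is moved more than 25 mm (distance of slide_box from where it was at the start of the episode above 0.025 m).
It also fails if it takes over 54 s, if anything falls off the work surface, if the arm or the gripper's body presses on something with over 40 N, if the wrist force passes 120 N, or if a joint passes its speed limit or range.

## Working session

There is one attempt and no reset: what is moved stays moved. The work goes in short steps, each a Python script; the robot and the scene stay as the last script left them, time stands still between calls to the robot, and variables do not carry over. Pictures are saved under pics/ and viewed, and the job is handed in when it is done.

```bash
ls; mkdir -p pics; python3 - <<'E'
from rig import robot
import cv2,numpy as np
print(robot.get_state())
for n in ["scene","top","wrist"]:
    im=robot.get_image(n); np.savez(f"pics/{n}0.npz",**im)
    cv2.imwrite(f"pics/{n}0.png",cv2.resize(im["color"][:,:,::-1],(768,576)))
    print(n,im["eye"],im["rotation"],im["mtx"])
E
```

```text
pics
{'clock': 0.0, 'joint_pos': array([-8.89394873e-01,  3.85560027e-01,  6.62281915e-03, -5.21422873e-04,
       -1.19400343e+00, -2.58621437e-01]), 'qvel': array([-0.0001925 ,  0.00041038, -0.00061181,  0.00014597, -0.00082237,
        0.00011159]), 'joint_torque': array([-2.44878529e-04, -3.92285228e+01,  1.88398486e+01,  4.18628454e+00,
       -4.67017599e-03, -8.67783179e-07]), 'ee_pos': array([ 0.25622791, -0.56941682,  0.23021499]), 'eef_rot': array([-0.38468499,  0.38334981,  0.59414045, -0.59334434]), 'force': array([ 0.18245398,  0.38169934, -0.26365964]), 'wrist_torque': array([ 0.02691229, -0.00340513,  0.03377509]), 'opening': 0.08543226274876438}
scene [1.45040591 0.0085739  0.67013899] [-0.31874478  0.58850756  0.65536751 -0.3500772 ] [[396.70968987   0.         261.92243852]
 [  0.         396.70968987 188.70484921]
 [  0.           0.           1.        ]]
top [ 0.31937923 -0.07805756  1.36637861] [-0.05610499  0.70601828 -0.70382272  0.05499093] [[367.81329944   0.         254.01386126]
 [  0.         367.81329944 188.09737269]
 [  0.           0.           1.        ]]
wrist [ 0.19449065 -0.59773539  0.37248584] [0.07228976 0.53786921 0.83207971 0.11451755] [[323.95948945   0.         253.82423838]
 [  0.         323.95948945 192.63050422]
 [  0.           0.           1.        ]]
```

View pics/scene0.png

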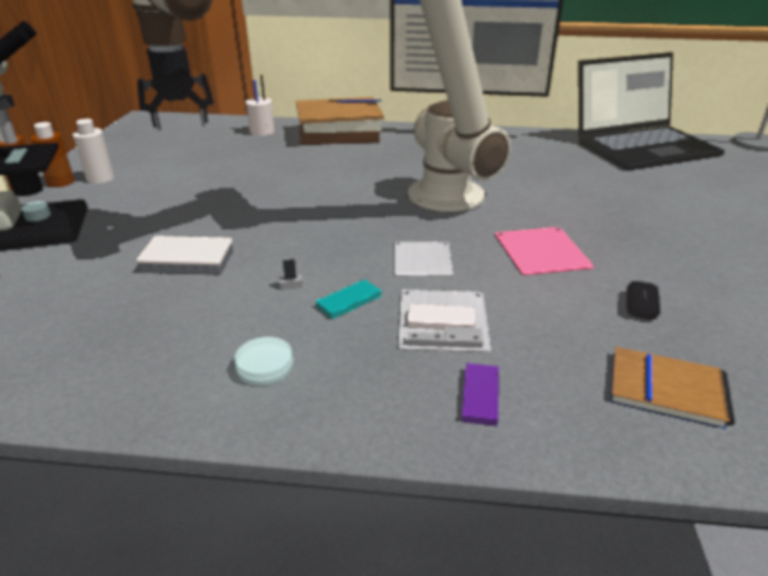

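View pics/top0.png

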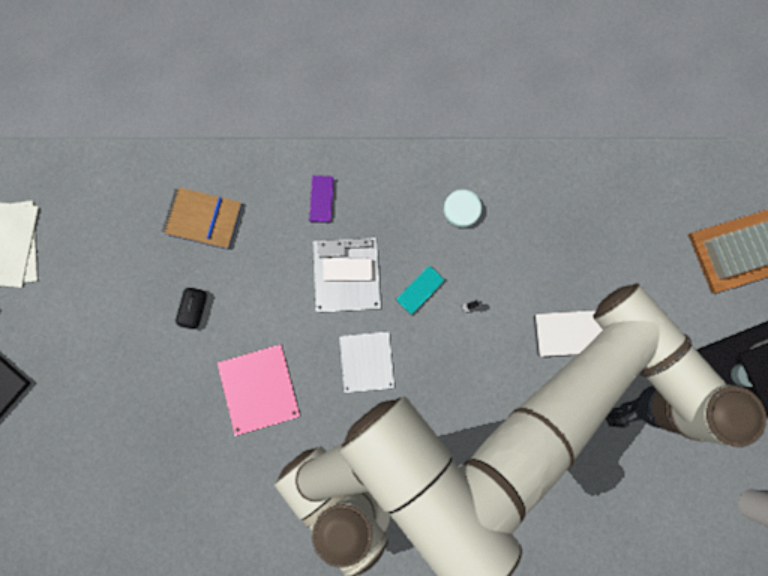

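View pics/wrist0.png

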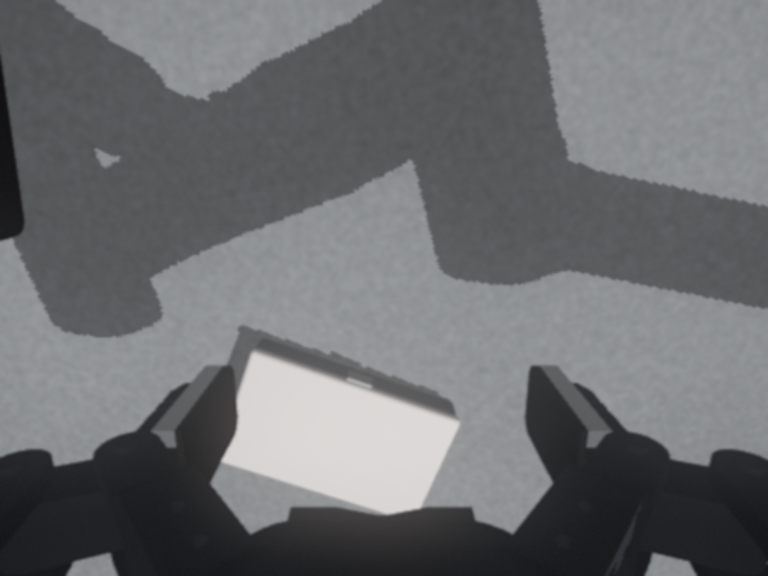

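The pictures show the jig plate at top-view pixel (347,275) with the white tile at (347,269), and the blocks along its upper (+x) edge. The spacer, with its black post, is at (474,306), the slide box is under the gripper, and the teal bar at (420,290) lies between spacer and jig. Next I zoom in.

```bash
cat > h.py <<'E'
import numpy as np,cv2
from scipy.spatial.transform import Rotation as R
def rot(q): return R.from_quat([q[1],q[2],q[3],q[0]]).as_matrix()
def ray(im,uv,z):
    uv=np.atleast_2d(uv).astype(float); M=rot(im["rotation"])
    d=(np.c_[uv,np.ones(len(uv))]@np.linalg.inv(im["mtx"]).T)@M.T
    return im["eye"]+d*((z-im["eye"][2])/d[:,2])[:,None]
def proj(im,P):
    p=(np.atleast_2d(P)-im["eye"])@rot(im["rotation"]); p=p@im["mtx"].T
    return p[:,:2]/p[:,2:]
def load(n): return dict(np.load(f"pics/{n}.npz"))
E
python3 - <<'E'
from h import *
im=load("top0")
c=im["color"][145:225,190:340]
cv2.imwrite("pics/topz.png",cv2.resize(c[:,:,::-1],None,fx=5,fy=5,interpolation=cv2.INTER_CUBIC))
im2=load("scene0")
c=im2["color"][160:250,180:340]
cv2.imwrite("pics/scz.png",cv2.resize(c[:,:,::-1],None,fx=5,fy=5,interpolation=cv2.INTER_CUBIC))
# rough positions
for n,uv,z in [("plate",(231,183),.006),("tile",(231,179),.022),("spacer",(316,204),.04),("teal",(280,193),.02),("dish",(308,139),.03),("purple",(214,133),.03)]:
    print(n,ray(im,np.array(uv),z)[0].round(3), "depth z",round(float(im["eye"][2]-im["depth"][uv[1],uv[0]]),3))
E
```

```text
plate [0.554 0.011 0.006] depth z 0.002
tile [0.567 0.01  0.022] depth z 0.004
spacer [ 0.472 -0.301  0.04 ] depth z 0.052
teal [ 0.515 -0.172  0.02 ] depth z 0.001
dish [ 0.719 -0.278  0.03 ] depth z -0.016
purple [0.741 0.076 0.03 ] depth z -0.032
```

View pics/topz.png

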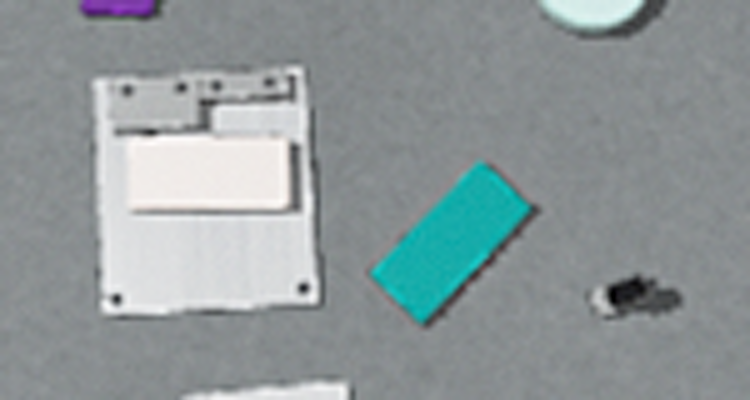

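View pics/scz.png

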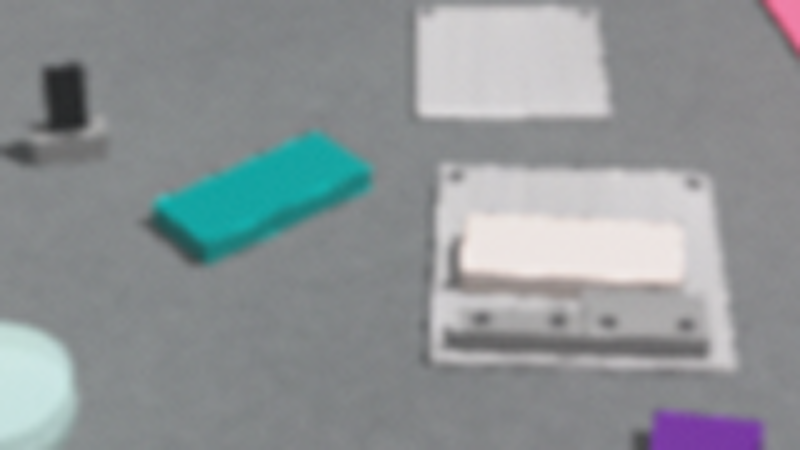

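The tile is at about (0.567, 0.01). The thick block is on the +y half and the thin block on the -y half. The spacer is near (0.47, -0.30). Next I take closer wrist views of the spacer and the jig.

```bash
cat >> h.py <<'E'
def quat(a):
    "tool down, jaw axis (tool x) at yaw a"
    x=np.array([np.cos(a),np.sin(a),0]);y=np.array([0,0,-1.]);z=np.cross(x,y)
    q=R.from_matrix(np.c_[x,y,z]).as_quat(); return np.array([q[3],q[0],q[1],q[2]])
E
python3 - <<'E'
from h import *
from rig import robot
s=robot.get_state(); M=rot(s["eef_rot"]); print(M.round(2))
im=load("wrist0"); print("cam fwd",rot(im["rotation"])[:,2].round(2),"off in tool",(M.T@(im["eye"]-s["ee_pos"])).round(3))
for a in np.arange(-3,3.2,.5):
    j=robot.solve_ik([0.50,-.30,.25],quat(a)); print(round(a,2),None if j is None else j.round(2))
E
```

```text
[[-0.41 -0.   -0.91]
 [ 0.91  0.   -0.41]
 [ 0.   -1.    0.  ]]
cam fwd [ 0.24  0.11 -0.96] off in tool [-0.    -0.142  0.068]
-3.0 [-0.26  0.3  -0.07  0.   -1.2   0.4 ]
-2.5 [-0.26  0.3  -0.07  0.   -1.2   0.9 ]
-2.0 [-0.26  0.3  -0.07  0.   -1.2   1.4 ]
-1.5 [-0.26  0.3  -0.07  0.   -1.2   1.9 ]
-1.0 [-0.26  0.3  -0.07  0.   -1.2   2.4 ]
-0.5 [-0.26  0.3  -0.07  0.   -1.2   2.9 ]
0.0 [-0.26  0.3  -0.07  0.   -1.2  -2.88]
0.5 [-0.26  0.3  -0.07  0.   -1.2  -2.38]
1.0 [-0.26  0.3  -0.07  0.   -1.2  -1.88]
1.5 [-0.26  0.3  -0.07  0.   -1.2  -1.38]
2.0 [-0.26  0.3  -0.07  0.   -1.2  -0.88]
2.5 [-0.26  0.3  -0.07  0.   -1.2  -0.38]
3.0 [-0.26  0.3  -0.07  0.   -1.2   0.12]
```

```bash
python3 - <<'E'
from h import *
from rig import robot
for n,p in [("w_sp",[0.45,-.30,.17]),("w_jig",[0.57,.01,.24])]:
    robot.move_ptp(p,quat(np.pi/2)); robot.pause(.2)
    im=robot.get_image("wrist"); np.savez(f"pics/{n}.npz",**im)
    cv2.imwrite(f"pics/{n}.png",cv2.resize(im["color"][:,:,::-1],(768,576)))
s=robot.get_state();print(s["clock"],s["ee_pos"],s["force"])
E
```

```text
3.2083 [0.56985629 0.00896816 0.2398449 ] [0.76487794 0.02792032 0.19568644]
```

View pics/w_sp.png

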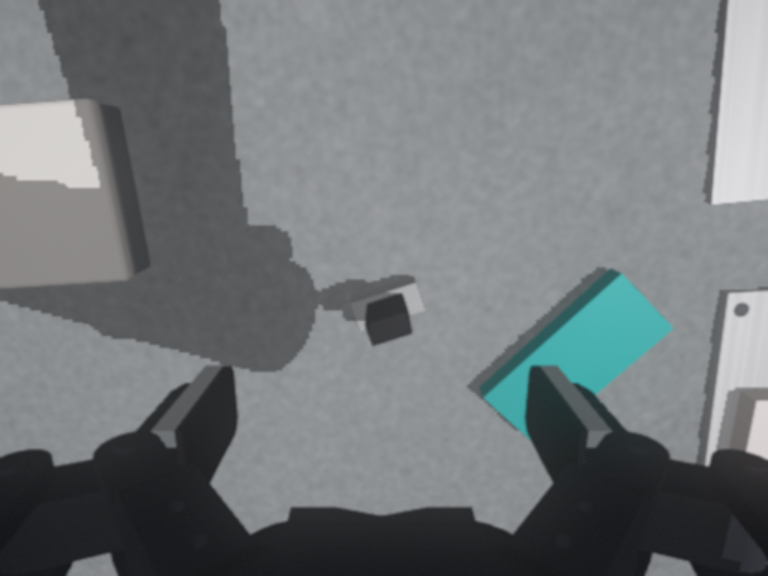

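View pics/w_jig.png

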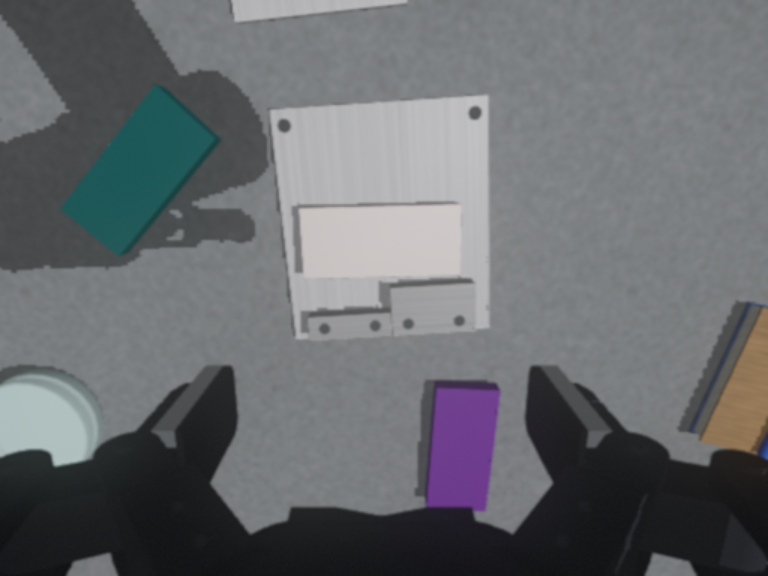

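Wrist view of the spacer: the post is at about (388,320), with the foot's light ends at (375,300) and (412,300). Wrist view of the jig: plate corners are at (272,110), (488,96), (490,328) and (297,340), and the tile is at (380,240). The thin block is at (350,325), which is the -y side, and the thick block is at (432,307). Next I zoom in and take contours.

```bash
python3 - <<'E'
from h import *
im=load("w_sp"); c=im["color"][170:250,210:310]
cv2.imwrite("pics/spz.png",cv2.resize(c[:,:,::-1],None,fx=7,fy=7,interpolation=cv2.INTER_CUBIC))
im=load("w_jig"); c=im["color"][55:235,170:335]
cv2.imwrite("pics/jigz.png",cv2.resize(c[:,:,::-1],None,fx=3.3,fy=3.3,interpolation=cv2.INTER_CUBIC))
# tile mask: warm white
g=im["color"].astype(int)
m=((g[:,:,0]-g[:,:,2]>8)&(g[:,:,0]>170)).astype(np.uint8); m[:, 340:]=0
m=cv2.morphologyEx(m,cv2.MORPH_OPEN,np.ones((3,3)))
cs,_=cv2.findContours(m,cv2.RETR_EXTERNAL,cv2.CHAIN_APPROX_NONE)
k=max(cs,key=cv2.contourArea)[:,0]
P=ray(im,k,.022)[:,:2].astype(np.float32); print("tile",cv2.minAreaRect(P*1000))
pm=((g.min(2)>150)).astype(np.uint8); pm[:60]=0; pm[:,340:]=0;pm[235:]=0
pm=cv2.morphologyEx(pm,cv2.MORPH_OPEN,np.ones((3,3)))
cs,_=cv2.findContours(pm,cv2.RETR_EXTERNAL,cv2.CHAIN_APPROX_NONE)
k=max(cs,key=cv2.contourArea)[:,0]
P=ray(im,k,.006)[:,:2].astype(np.float32); print("plate",cv2.minAreaRect(P*1000))
print(ray(im,np.array([[272,110],[488,96],[490,328],[297,340]])/1.5,.006).round(4))
E
```

```text
Traceback (most recent call last):
ValueError: max() iterable argument is empty
```

View pics/spz.png

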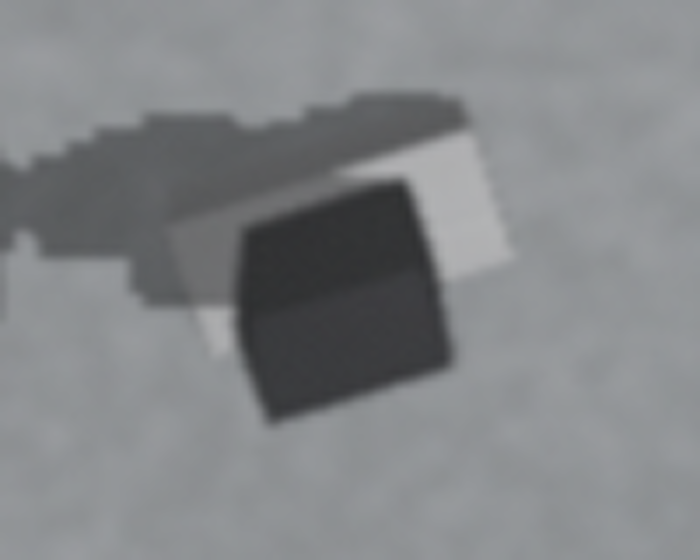

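View pics/jigz.png

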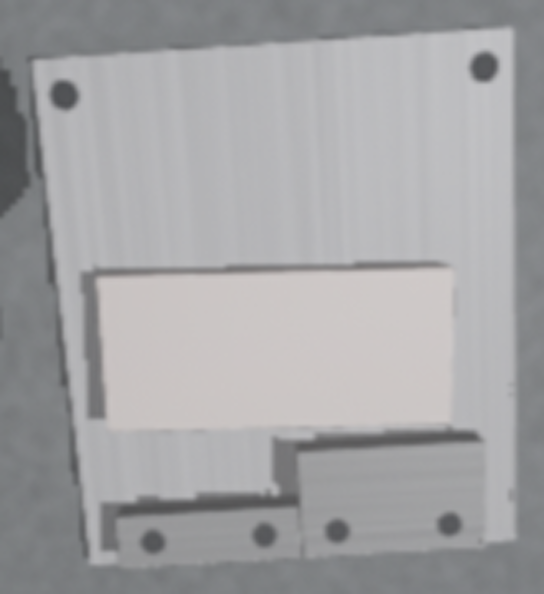

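The zoom gives clear corners for the post top, foot top, plate, tile and both block tops. I cast those at their known heights and compare the sizes with the given ones.

```bash
cat >> h.py <<'E'
def quadfit(P):
    P=P[:,:2];c=P.mean(0); n=len(P)
    e=[np.linalg.norm(P[(i+1)%4]-P[i])*1000 for i in range(4)]
    r=cv2.minAreaRect((P*1000).astype(np.float32))
    v1=(P[1]-P[0]+P[2]-P[3]); v2=(P[2]-P[1]+P[3]-P[0])
    return c.round(4),np.round(e,1),"yaw01 %.3f yaw12 %.3f"%(np.arctan2(v1[1],v1[0]),np.arctan2(v2[1],v2[0]))
E
python3 - <<'E'
from h import *
def cv(o,s,p): return np.array(o)+(np.array(p,float)+.5)/s-.5
sp=load("w_sp"); jg=load("w_jig")
print("post",*quadfit(ray(sp,cv((210,170),7,[(248,318),(432,262),(453,362),(272,422)]),.06)))
print("foot",*quadfit(ray(sp,cv((210,170),7,[(168,222),(468,130),(513,258),(218,355)]),.02)))
for n,z,p in [("plate",.006,[(32,62),(513,28),(517,542),(90,564)]),("tile",.022,[(97,277),(450,267),(451,428),(106,430)]),
 ("thick",.022,[(298,452),(484,440),(486,545),(303,557)]),("thin",.022,[(115,516),(298,504),(303,557),(118,568)])]:
    P=ray(jg,cv((170,55),3.3,p),z); print(n,*quadfit(P)); print(P[:,:2].round(4).tolist())
E
```

```text
post [ 0.4741 -0.2958] [22.6 12.7 22.8 13.4] yaw01 1.896 yaw12 0.209
foot [ 0.4745 -0.2964] [42.2 19.  42.4 20.1] yaw01 1.892 yaw12 0.336
plate [0.5552 0.0127] [159.  179.7 160.1 177.8] yaw01 1.630 yaw12 0.063
[[0.4711, -0.0722], [0.4608, 0.0864], [0.6401, 0.0983], [0.6487, -0.0615]]
tile [0.5655 0.0084] [117.8  55.3 119.7  52.7] yaw01 1.587 yaw12 0.031
[[0.5401, -0.0513], [0.5369, 0.0664], [0.5922, 0.0691], [0.5928, -0.0506]]
thick [0.6181 0.0496] [64.9 38.9 65.6 39.1] yaw01 1.638 yaw12 0.059
[[0.6008, 0.0161], [0.5965, 0.0808], [0.6353, 0.0835], [0.6398, 0.018]]
thin [ 0.632  -0.0158] [65.1 20.1 66.7 19.7] yaw01 1.636 yaw12 0.054
[[0.6242, -0.0488], [0.6198, 0.0161], [0.6398, 0.018], [0.644, -0.0485]]
```

The sizes agree with the given ones. The plate yaw is about 0.062, and the block faces predicted from the plate centre match the measured ones to about 1 mm. The tile gap on the thin side is about 29–31 mm. Next I grasp the post across its 14 mm thickness.

```bash
python3 - <<'E'
from h import *
from rig import robot
a=.323+np.pi; q=quat(a); x,y=.4743,-.2961
robot.move_gripper(.05,force=40)
robot.move_ptp([x,y,.12],q)
print(robot.line_to([x,y,.027],vel=.1,threshold=8))
robot.move_gripper(0.0,force=40); 
print(robot.get_state()["opening"],robot.get_state()["ee_pos"])
f0=robot.get_state()["force"]
robot.line_to([x,y,.15],vel=.15)
robot.pause(.2)
s=robot.get_state(); print(s["clock"],s["opening"],s["force"]-f0,s["ee_pos"])
im=robot.get_image("wrist"); np.savez("pics/w_held.npz",**im); cv2.imwrite("pics/w_held.png",cv2.resize(im["color"][:,:,::-1],(768,576)))
im=robot.get_image("scene"); np.savez("pics/s_held.npz",**im); cv2.imwrite("pics/s_held.png",cv2.resize(im["color"][100:260,100:300,::-1],(800,640))[:600])
E
```

```text
False
0.014030356604024973 [ 0.47469678 -0.29621009  0.02759936]
8.4167 0.013232490526628714 [-0.82260037  0.2590043  -4.45952409] [ 0.47378192 -0.2959169   0.14888085]
```

View pics/w_held.png

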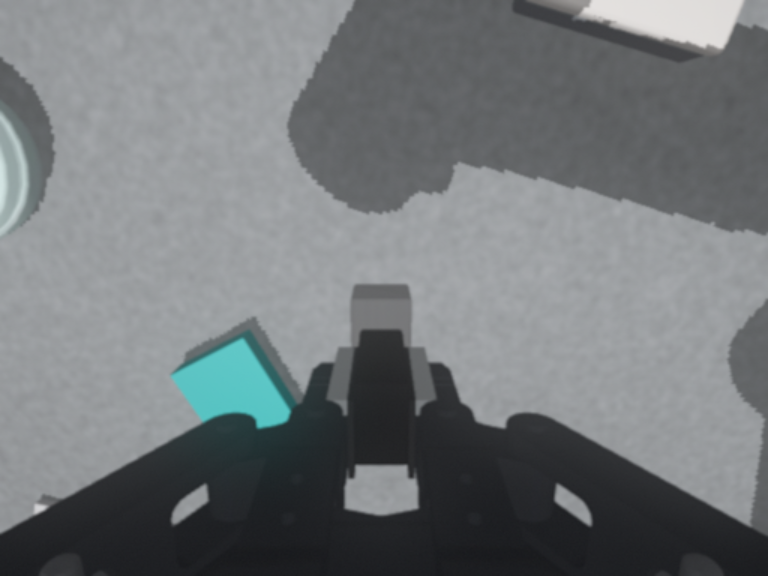

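View pics/s_held.png

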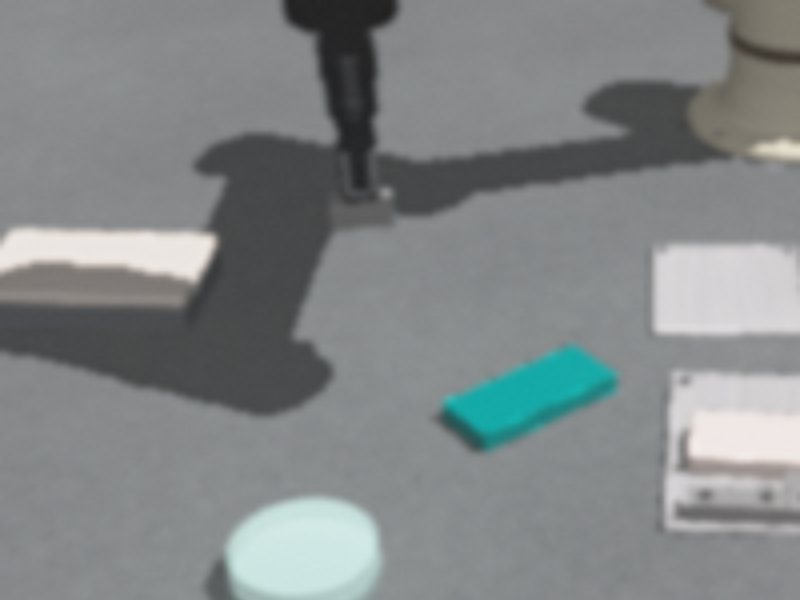

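The spacer is held centred and square: opening 13–14 mm, added weight about 2 N or more, foot at (381,305) in the wrist view. Next I place it in the wide gap.

```bash
python3 - <<'E'
from h import *
from rig import robot
q=quat(.062+np.pi); x,y=.6091,-.0170
robot.move_ptp([x,y,.13],q)
robot.line_to([x,y,.055],vel=.1)
robot.pause(.2); s=robot.get_state(); print(s["ee_pos"],s["force"],s["clock"])
d=np.array([x,y])-s["ee_pos"][:2]
im=robot.get_image("wrist"); np.savez("pics/w_pre.npz",**im); cv2.imwrite("pics/w_pre.png",cv2.resize(im["color"][:,:,::-1],(768,576)))
im=robot.get_image("scene"); np.savez("pics/s_pre.npz",**im); cv2.imwrite("pics/s_pre.png",cv2.resize(im["color"][130:250,230:350,::-1],(600,600),interpolation=cv2.INTER_CUBIC))
E
```

```text
[ 0.60956493 -0.01688954  0.05581543] [-0.015623    0.21740725 -1.69384396] 10.8
```

View pics/w_pre.png

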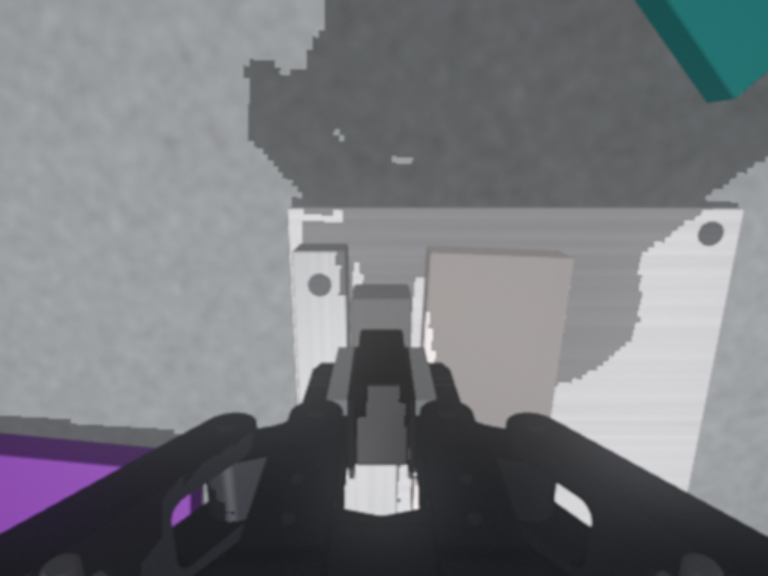

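View pics/s_pre.png

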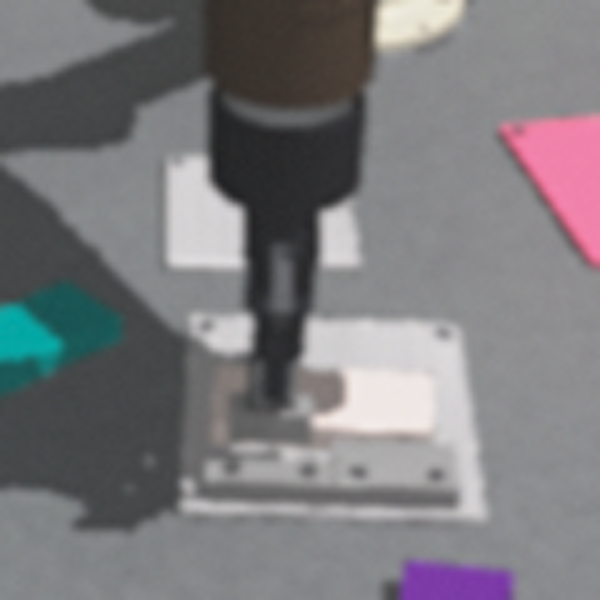

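The foot, at (352–412, 305), lines up between the thin block's edge (x≈348) and the tile's edge (x≈426). After perspective that leaves about 2.5 mm to the block and 7 mm to the tile. Next I lower it and release.

```bash
python3 - <<'E'
from h import *
from rig import robot
x,y=.6085,-.0170
print(robot.line_to([x,y,.029],vel=.025,threshold=2.5))
s=robot.get_state(); print(s["ee_pos"],s["force"],s["clock"])
robot.move_gripper(.05)
s=robot.get_state(); print(s["ee_pos"],s["force"],s["clock"])
robot.line_to([x,y,.12],vel=.15)
robot.move_gripper(0.0,force=40)
# back off toward the robot and look at it
robot.move_ptp([.50,.008,.24],quat(np.pi/2+.06)); robot.pause(.15)
im=robot.get_image("wrist"); np.savez("pics/w_pl.npz",**im); cv2.imwrite("pics/w_pl.png",cv2.resize(im["color"][:,:,::-1],(768,576)))
im=robot.get_image("scene"); np.savez("pics/s_pl.npz",**im); cv2.imwrite("pics/s_pl.png",cv2.resize(im["color"][160:250,230:350,::-1],(800,600),interpolation=cv2.INTER_CUBIC))
s=robot.get_state(); print(s["ee_pos"],s["force"],s["clock"])
E
```

```text
True
[ 0.60859435 -0.0170071   0.03357292] [-0.42767979  1.17006993  4.13921422] 11.7
[ 0.60717603 -0.0171952   0.03228456] [-0.67737376 -0.38132258 -0.65146208] 12.1417
[0.50007196 0.00794898 0.23969272] [-0.63359998 -0.62415463 -0.26981975] 15.1417
```

View pics/w_pl.png

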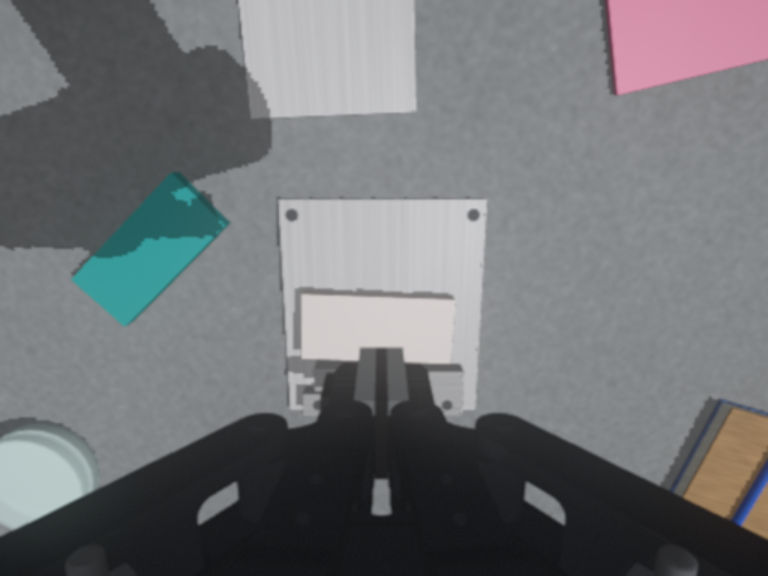

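View pics/s_pl.png

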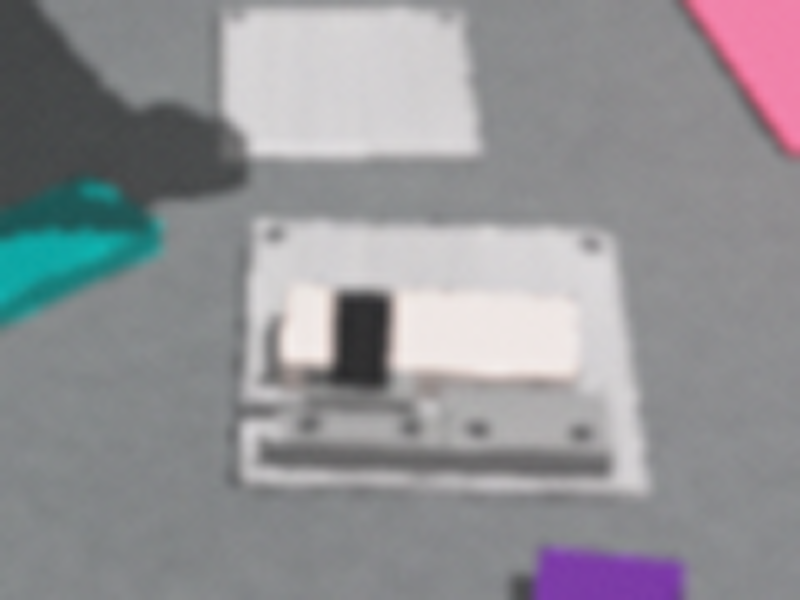

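In the scene view the spacer stands upright and released, with its post at (362,340) between the tile and the thin block. It touched down at TCP z = 0.0336, as expected for the plate. Next I push the tile with closed fingers from its near edge, along the plate's x axis through the tile's centre line.

```bash
cat >> h.py <<'E'
C=np.array([.5552,.0127]);A=.062
def pl(px,py,z):
    u=np.array([np.cos(A),np.sin(A)]);v=np.array([-u[1],u[0]])
    return [*(C+px*u+py*v),z]
def inv(p):
    d=np.array(p[:2])-C;u=np.array([np.cos(A),np.sin(A)]);return d@u,d@np.array([-u[1],u[0]])
def show(robot,f0):
    s=robot.get_state();f=s["force"]-f0;print("plate xy",np.round(inv(s["ee_pos"]),4),"z",round(s["ee_pos"][2],4),"df",f.round(1),"t",round(s["clock"],2),flush=True)
    return s
E
python3 - <<'E'
from h import *
from rig import robot
q=quat(np.pi/2+A)
robot.move_ptp(pl(-.052,-.005,.08),q)
print(robot.line_to(pl(-.052,-.005,.0135),vel=.08,threshold=8))
robot.pause(.2); f0=robot.get_state()["force"]; np.save("f0.npy",f0); show(robot,f0)
print(robot.line_to(pl(-.005,-.005,.0135),vel=.02,threshold=8)); show(robot,f0)
robot.pause(.3); show(robot,f0)
im=robot.get_image("scene"); np.savez("pics/s_pu.npz",**im); cv2.imwrite("pics/s_pu.png",cv2.resize(im["color"][160:250,230:350,::-1],(800,600),interpolation=cv2.INTER_CUBIC))
im=robot.get_image("wrist"); np.savez("pics/w_pu.npz",**im); cv2.imwrite("pics/w_pu.png",cv2.resize(im["color"][:,:,::-1],(768,576)))
E
```

```text
False
plate xy [-0.0517 -0.0049] z 0.014 df [0. 0. 0.] t 17.01
True
plate xy [-0.0209 -0.0057] z 0.0126 df [-0.6 -0.8 -0.5] t 18.57
plate xy [-0.0224 -0.0059] z 0.0122 df [-0.4 -0.8 -0.6] t 18.87
```

View pics/s_pu.png

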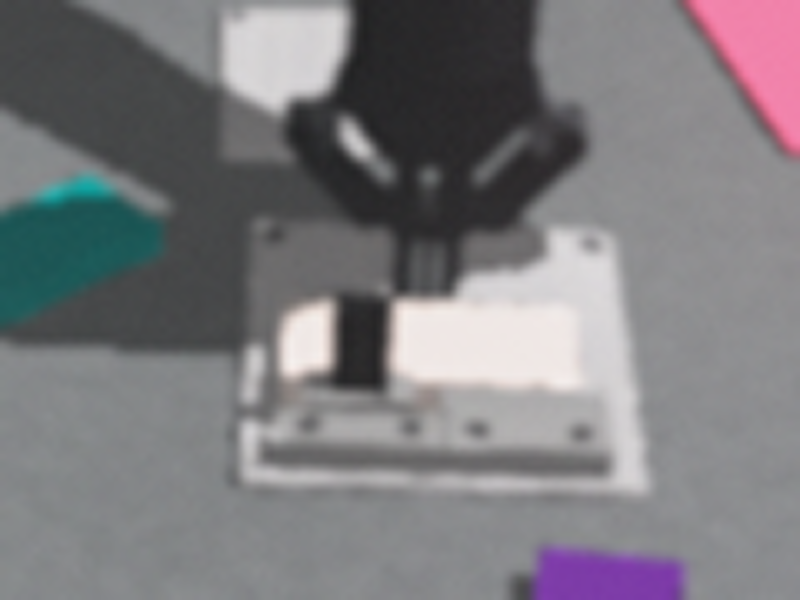

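View pics/w_pu.png

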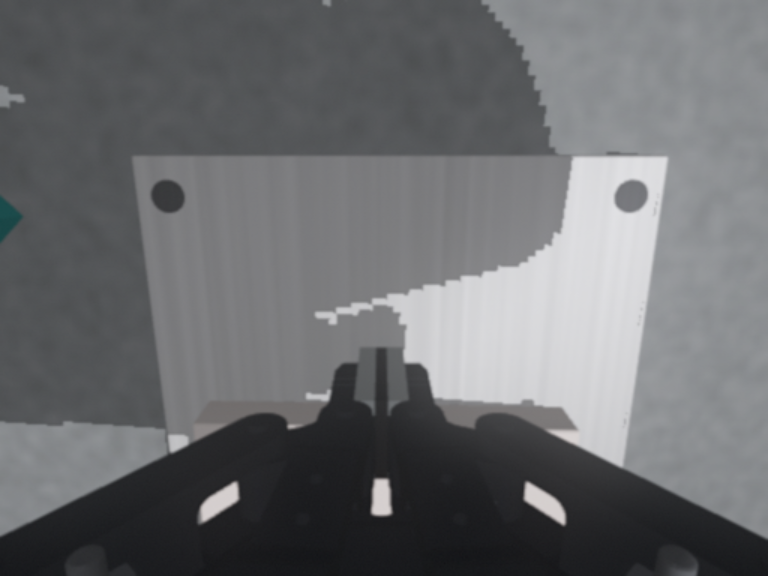

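The tile looks nearly square, but the arm drifted back off the push by about 1.5 mm. I continue in small steps and read the settled force after each.

```bash
python3 - <<'E'
from h import *
from rig import robot
f0=np.load("f0.npy"); u=np.array([np.cos(A),np.sin(A),0])
px=-.021
for i in range(14):
    robot.line_to(pl(px,-.005,.0135),vel=.02); robot.pause(.25)
    s=show(robot,f0); F=-(s["force"]-f0)@u
    if F>9: break
    px+=.001 if F<3 else .0005
robot.pause(.5); show(robot,f0); print("px",px)
im=robot.get_image("scene"); np.savez("pics/s_p2.npz",**im); cv2.imwrite("pics/s_p2.png",cv2.resize(im["color"][160:250,230:350,::-1],(800,600),interpolation=cv2.INTER_CUBIC))
im=robot.get_image("wrist"); np.savez("pics/w_p2.npz",**im); cv2.imwrite("pics/w_p2.png",cv2.resize(im["color"][:,:,::-1],(768,576)))
im=robot.get_image("top"); np.savez("pics/t_p2.npz",**im); cv2.imwrite("pics/t_p2.png",cv2.resize(im["color"][145:225,190:300,::-1],(770,560),interpolation=cv2.INTER_CUBIC))
E
```

```text
plate xy [-0.021 -0.005] z 0.0135 df [-0.8 -1.2 -0.3] t 19.48
plate xy [-0.0204 -0.0051] z 0.0134 df [-2.  -1.7  0.6] t 19.98
plate xy [-0.0203 -0.0052] z 0.0133 df [-5.2  0.9  2.6] t 20.48
plate xy [-0.0203 -0.0052] z 0.0133 df [-6.9 -0.6  3.8] t 20.98
plate xy [-0.0202 -0.0052] z 0.0133 df [-7.6  1.2  5.3] t 21.48
plate xy [-0.0202 -0.0053] z 0.0133 df [-8.9  1.   5.2] t 21.98
plate xy [-0.0201 -0.0054] z 0.0133 df [-9.3 -0.2  6.6] t 22.48
plate xy [-0.0201 -0.0054] z 0.0133 df [-10.    0.4   6.4] t 22.98
px -0.016999999999999998
```

View pics/s_p2.png

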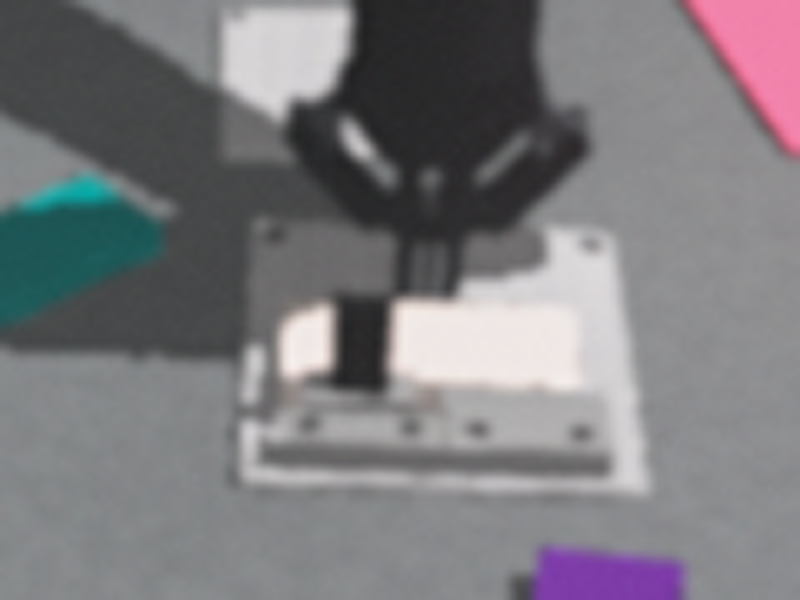

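View pics/w_p2.png

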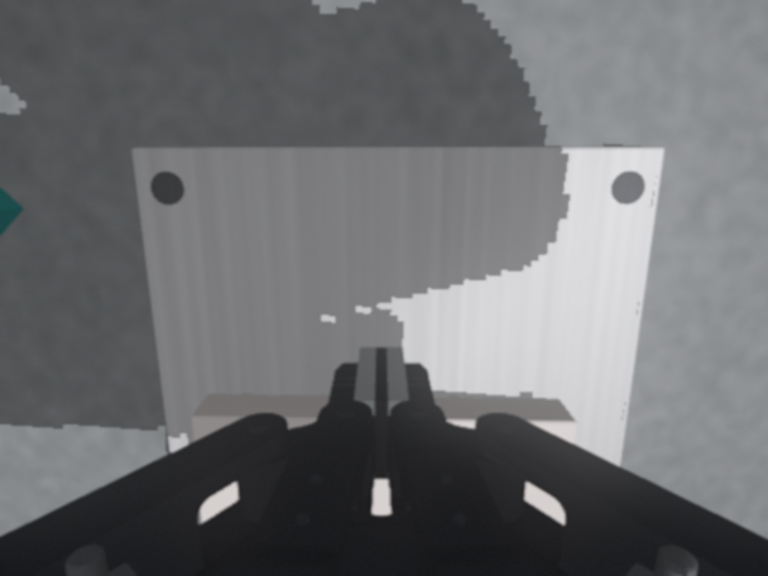

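View pics/t_p2.png

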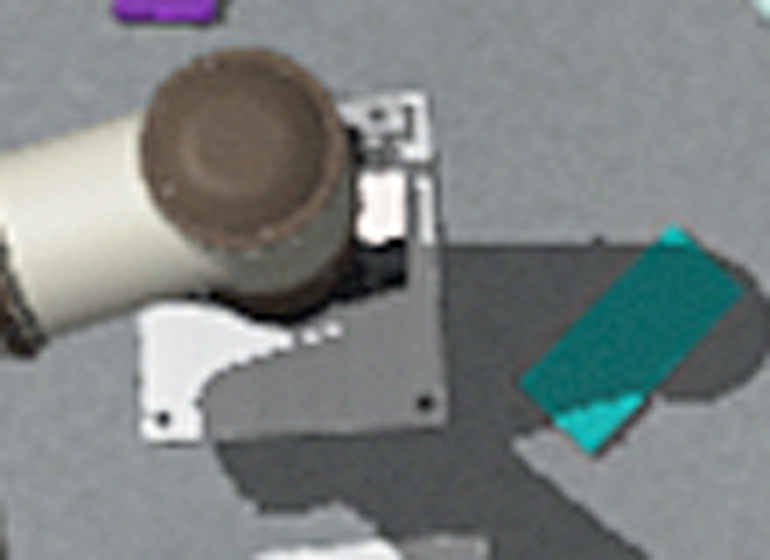

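The settled push is about 10 N, but the wrist view hints that the tile's near edge, (208,395) to (560,400), is tilted against the plate's edge. I measure that before handing in.

```bash
python3 - <<'E'
from h import *
im=load("w_p2"); c=im["color"][250:300,100:400]
cv2.imwrite("pics/p2z.png",cv2.resize(c[:,:,::-1],(800,400),interpolation=cv2.INTER_CUBIC))
c=load("s_p2")["color"][195:240,262:332]
cv2.imwrite("pics/s2z.png",cv2.resize(c[:,:,::-1],None,fx=11,fy=11,interpolation=cv2.INTER_CUBIC))
g=cv2.cvtColor(im["color"],cv2.COLOR_RGB2GRAY).astype(float)
def edge(cols,r0,r1):
    pts=[]
    for u in cols:
        d=np.diff(cv2.GaussianBlur(g[:,u-1:u+2],(3,5),0).mean(1)[r0:r1]); k=np.argmax(abs(d)); 
        if 0<k<len(d)-1:
            a,b,e=abs(d[k-1:k+2]); k=k+.5*(a-e)/(a-2*b+e+1e-9)
        pts.append((u,r0+k+.5))
    return np.array(pts)
for n,cols,r in [("plate near",list(range(100,350,10))+list(range(390,430,10)),(90,106)),
  ("bottomL",range(145,215,7),(256,272)),("bottomR",range(300,370,7),(256,274)),("topL",range(133,160,4),(270,285)),("topR",range(330,380,6),(272,287))]:
    e=edge(cols,*r); print(n,e[:,1].round(1).tolist())
E
```

```text
plate near [98.0, 98.0, 98.0, 97.9, 97.8, 97.7, 97.8, 97.7, 97.7, 97.7, 97.7, 97.7, 97.7, 97.7, 97.7, 97.7, 97.6, 97.6, 97.6, 97.6, 97.6, 97.6, 97.6, 97.5, 97.5, 98.2, 98.1, 98.0, 98.2]
bottomL [261.9, 262.5, 262.4, 261.6, 262.7, 263.2, 262.9, 262.9, 263.0, 263.2]
bottomR [260.9, 260.9, 261.9, 261.9, 263.0, 263.0, 264.0, 260.9, 264.9, 265.1]
topL [276.8, 276.9, 277.0, 277.0, 283.5, 282.4, 280.4]
topR [274.8, 275.0, 276.4, 278.8, 282.6, 285.5, 280.3, 280.3, 280.4]
```

View pics/p2z.png

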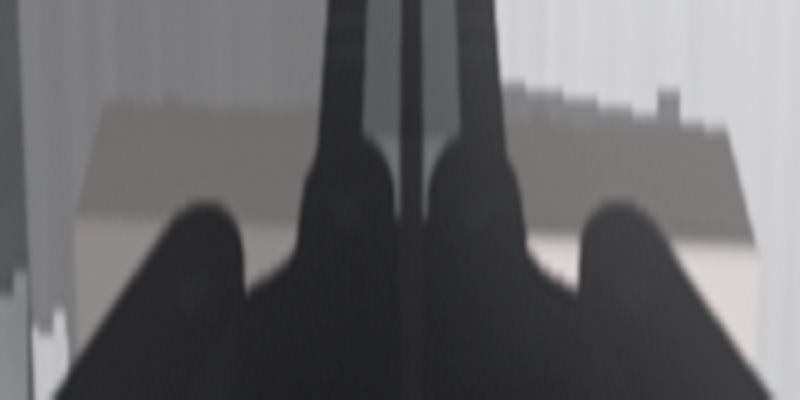

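View pics/s2z.png

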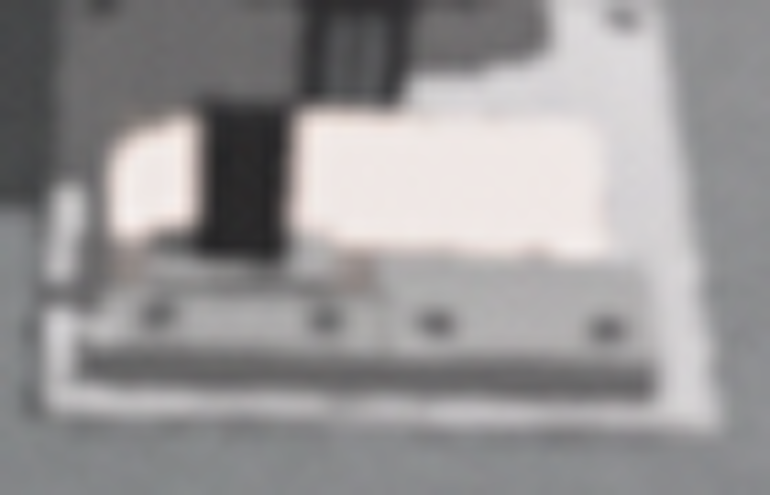

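```bash
python3 - <<'E'
from h import *
im=load("w_p2")
def q(p): return [100+(p[0]+.5)/2.667-.5,250+(p[1]+.5)/8-.5]
for n,pts,z in [("top",[q((76,215)),q((757,247))],.022),("bot",[q((103,103)),q((728,128))],.006),
   ("plate",[[100,98],[340,97.6]],.006),("plate2",[[90,98.1],[440,98.4]],.006)]:
    P=ray(im,pts,z); d=P[1]-P[0]; print(n,P[:,:2].round(4).tolist(),"plateframe",[np.round(inv(p),4) for p in P],"len",np.linalg.norm(d).round(4),"yaw",(np.arctan2(d[1],d[0])-np.pi/2).round(4))
E
```

```text
top [[0.5484, -0.051], [0.5432, 0.0666]] plateframe [array([-0.0107, -0.0632]), array([-0.0086,  0.0545])] len 0.1177 yaw 0.0442
bot [[0.5495, -0.0519], [0.5439, 0.0673]] plateframe [array([-0.0097, -0.0642]), array([-0.0079,  0.0552])] len 0.1194 yaw 0.0469
plate [[0.4699, -0.0667], [0.4632, 0.0402]] plateframe [array([-0.0901, -0.0739]), array([-0.0901,  0.0332])] len 0.1071 yaw 0.0622
plate2 [[0.4702, -0.0711], [0.4609, 0.0847]] plateframe [array([-0.0901, -0.0784]), array([-0.0897,  0.0778])] len 0.1562 yaw 0.0598
```

The tile's -y end is about 2 mm short, a skew of about 0.015 rad. That is within tolerance but not flush, so the spacer is probably not yet seated. I push once nearer the spacer side and look again.

```bash
cat > push.py <<'E'
from h import *
from rig import robot
import sys
py=float(sys.argv[1]);lim=float(sys.argv[2]);tag=sys.argv[3]
f0=np.load("f0.npy"); u=np.array([np.cos(A),np.sin(A),0])
p=robot.get_state()["ee_pos"]; x,y=inv(p)
robot.line_to(pl(-.028,y,.0135),vel=.05); robot.line_to(pl(-.028,py,.0135),vel=.05)
robot.pause(.2); f0=robot.get_state()["force"]; print("bias",f0.round(1))
px=-.0215
for i in range(16):
    robot.line_to(pl(px,py,.0135),vel=.02); robot.pause(.2)
    s=show(robot,f0); F=-(s["force"]-f0)@u
    if F>lim: break
    px+=.001 if F<3 else .0007
im=robot.get_image("wrist"); np.savez(f"pics/w_{tag}.npz",**im)
cv2.imwrite(f"pics/w_{tag}z.png",cv2.resize(im["color"][250:300,100:400,::-1],(800,400),interpolation=cv2.INTER_CUBIC))
im=robot.get_image("scene"); np.savez(f"pics/s_{tag}.npz",**im)
cv2.imwrite(f"pics/s_{tag}z.png",cv2.resize(im["color"][195:240,262:332,::-1],None,fx=11,fy=11,interpolation=cv2.INTER_CUBIC))
E
python3 push.py -.03 13 p3
```

```text
bias [-0.1 -0.  -0.5]
plate xy [-0.0216 -0.03  ] z 0.0135 df [ 0.9 -0.   0.4] t 25.02
plate xy [-0.0206 -0.03  ] z 0.0135 df [-0.7 -0.5 -0.2] t 25.47
plate xy [-0.0205 -0.0301] z 0.0133 df [-4.3  0.8  3.6] t 25.92
plate xy [-0.02   -0.0303] z 0.0133 df [-5.2 -1.   3.9] t 26.37
plate xy [-0.0197 -0.0304] z 0.0133 df [-5.7 -1.6  4.2] t 26.82
plate xy [-0.0193 -0.0305] z 0.0133 df [-6.1 -1.   4.9] t 27.27
plate xy [-0.0192 -0.0306] z 0.0133 df [-8.3 -0.8  5.9] t 27.72
plate xy [-0.0192 -0.0306] z 0.0133 df [-8.8 -0.5  7.3] t 28.17
plate xy [-0.0192 -0.0306] z 0.0133 df [-10.4   0.8   8.1] t 28.62
plate xy [-0.0192 -0.0307] z 0.0131 df [-12.4   0.4   8.9] t 29.07
plate xy [-0.0192 -0.0307] z 0.013 df [-12.9   0.3  10.1] t 29.52
plate xy [-0.0192 -0.0308] z 0.013 df [-13.    0.7  11.1] t 29.97
plate xy [-0.0192 -0.0308] z 0.013 df [-15.2   1.7  12.1] t 30.42
```

View pics/w_p3z.png

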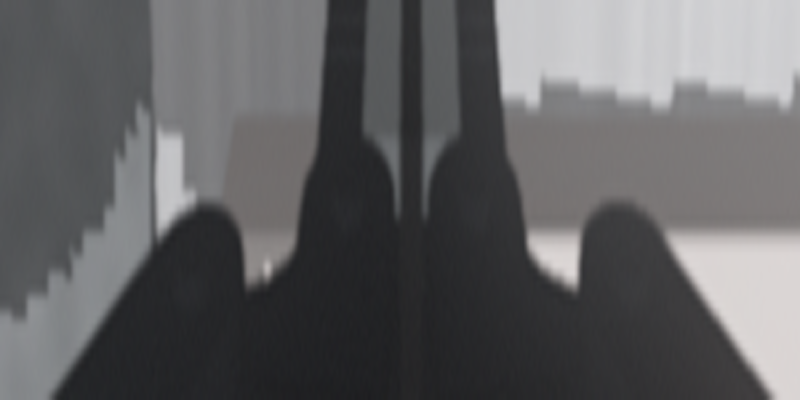

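View pics/s_p3z.png

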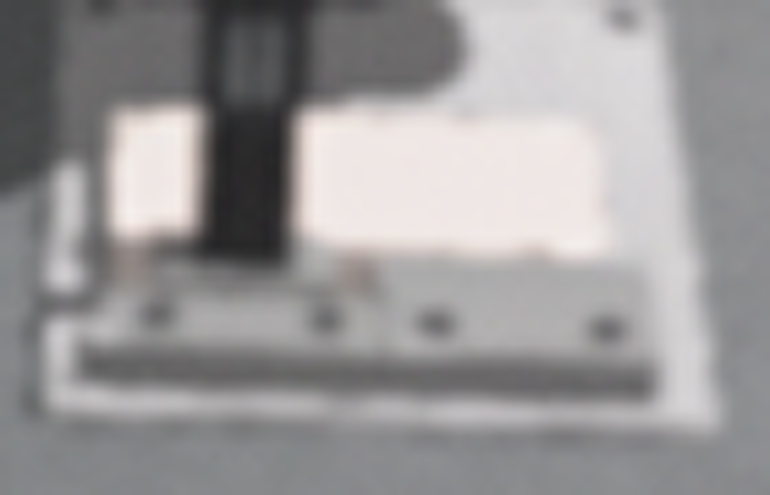

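The tile edge now runs level in the wrist view, from (232,118) to (795,118) in the zoom. The push met a hard stop at plate x = -19.2 mm, against -19 expected when flush. Now I re-seat the final hold nearer the middle at about 10 N and re-measure.

```bash
python3 push.py -.010 8.5 p4
```

```text
bias [-0.1  0.8 -0.9]
plate xy [-0.0216 -0.01  ] z 0.0135 df [ 0.8 -1.2  0.7] t 32.42
plate xy [-0.0205 -0.01  ] z 0.0135 df [-0.7 -0.2  1.2] t 32.87
plate xy [-0.0195 -0.01  ] z 0.0135 df [-0.3 -1.6 -0.1] t 33.32
plate xy [-0.0192 -0.0101] z 0.0134 df [-2.8 -0.4  1.7] t 33.77
plate xy [-0.0192 -0.0102] z 0.0133 df [-4.5  0.1  5.2] t 34.22
plate xy [-0.0192 -0.0102] z 0.0132 df [-6.4  1.   5. ] t 34.67
plate xy [-0.0192 -0.0102] z 0.0132 df [-7.9  1.6  6.7] t 35.12
plate xy [-0.0192 -0.0103] z 0.0131 df [-9.   1.6  9.1] t 35.57
```

View pics/w_p4z.png

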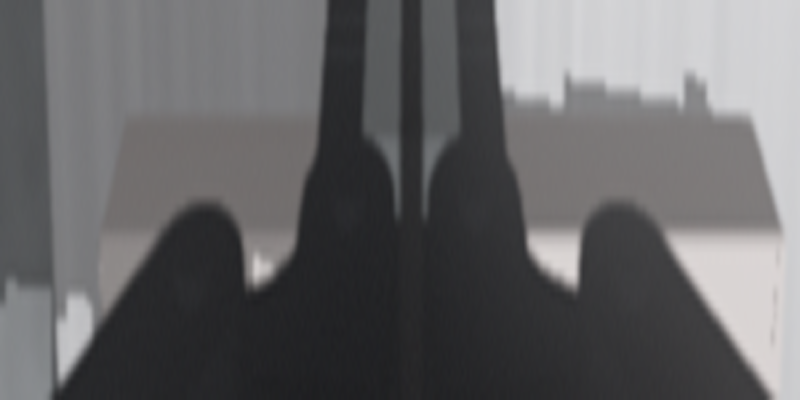

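View pics/s_p4z.png

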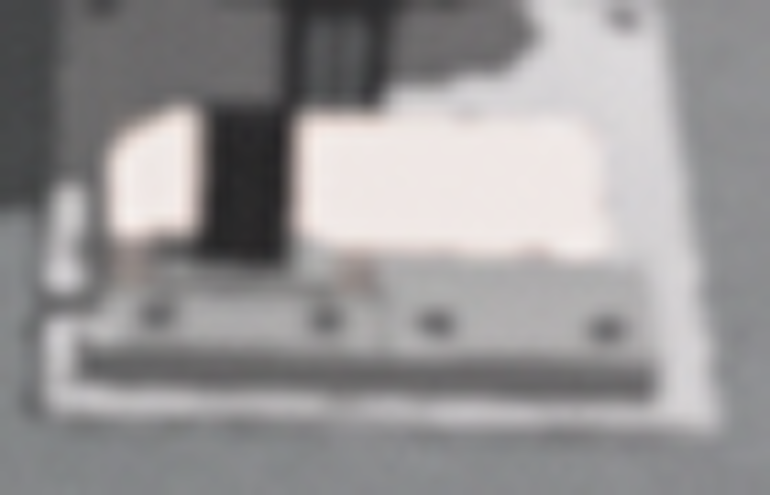

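The near edge is level at both ends: top (101,232) to (782,232), bottom (125,117) to (752,117). I cast those points, let the push settle, and hand in if they agree.

```bash
python3 - <<'E'
from h import *
from rig import robot
im=load("w_p4")
def q(p): return [100+(p[0]+.5)/2.667-.5,250+(p[1]+.5)/8-.5]
ok=True
for n,pts,z in [("top",[q((101,232)),q((782,232))],.022),("bot",[q((125,117)),q((752,117))],.006)]:
    P=ray(im,pts,z); d=P[1]-P[0]; w=np.arctan2(d[1],d[0])-np.pi/2-A; print(n,[np.round(inv(p),4) for p in P],"skew",w.round(4)); ok&=abs(w)<.015
robot.pause(.5); s=show(robot,np.array([-.1,.8,-.9])); F=-s["force"][0]
if ok and 5<F<20: robot.job_done(); print("handed in")
E
```

```text
top [array([-0.0088, -0.0638]), array([-0.0087,  0.0537])] skew -0.0006
bot [array([-0.0079, -0.0649]), array([-0.0078,  0.0547])] skew -0.0007
plate xy [-0.0192 -0.0103] z 0.0131 df [-9.2  1.   8.2] t 36.17
the job is handed in; nothing more can be done
handed in
```

I stood the spacer in the wide gap in front of the thin stop block (the -y side) and let go of it. I then pushed the tile home from its near edge and handed the job in at 36.2 s, still holding the push.

**Mended on the way:** the first push, about 10 N near the middle, left the tile about 0.015 rad askew. Its spacer-side end was about 2 mm short. I pushed once more behind the spacer, up to about 15 N, which squared it, then went back near the middle for the final hold.

**Last checks:**
- **Tile:** skew was about 0.001 rad. Its near edge measured -7.8 to -8.8 mm from the plate's centre, against -8 mm when flush. It sits about 5 mm off the plate's centre line, within the 25 mm limit.
- **Push:** a steady 9 N, with the fingers meeting a hard stop at the position expected for a flush tile. The tool also read about 8 N upward, probably friction of the fingers on the tile's edge.
- **Spacer:** it looked upright and untouched in the scene view. I did not measure its distance from the thin block directly; I inferred it is seated from the tile being square and at the hard stop.
- **Bystanders:** the arm did not come near the mouse, notebook, dishes or slide box. I did not re-measure their positions at the end.

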